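Grey filters back in the microscope's filter tray, by shade

TASK

Put the four loose grey lamp filters back flat in the empty bays of the microscope's wooden filter tray, one to a bay, in order of shade: the palest next to the clear filter that is already in its end bay, then darker bay by bay to the darkest at the far end, so that the light can be cut down step by step. They are glass: set them down, do not drop them, and leave the clear filter, the petri dish and the oil vial where they are.

Things in the scene. Friction and masses are not known exactly. Their poses are not given: they have to be found in the camera images.
- filter_tray: fixed wooden tray, 67 (x) x 301 (y) x 10 mm high; origin: underside centre; z up; any yaw. Five green-felted bays, centres at y = -118 (holds the clear filter), -59, 0, 59, 118 mm, x = 0. Bay floor 5 mm above the bench, wall tops 10 mm; a bay is 55 (y) x 57 mm (x), dividers 4 mm. Mid-bay finger notches, 33 mm wide, through both long-side lips down to the floor: close fingers along tray x
- clear_filter: round filter lying flat, 45 mm across, 9 mm thick: knurled aluminium rim (2 mm) round a 41 mm glass, clear, so that the green felt shows through. 45 g. Origin at the centre of its underside, z up out of the glass; the same from every side, so yaw means nothing. It is loose and already in its place, in the end bay at y = -118 mm of the tray
- nd_pale: round filter lying flat, 45 mm across, 9 mm thick: knurled aluminium rim (2 mm) round a 41 mm glass, the palest grey of the four grey filters (nearly white). 45 g. Origin at the centre of its underside, z up out of the glass; the same from every side, so yaw means nothing
- nd_light: round filter lying flat, 45 mm across, 9 mm thick: knurled aluminium rim (2 mm) round a 41 mm glass, second palest, a light to medium grey. 45 g. Origin at the centre of its underside, z up out of the glass; the same from every side, so yaw means nothing
- nd_mid: round filter lying flat, 45 mm across, 9 mm thick: knurled aluminium rim (2 mm) round a 41 mm glass, third, a dark grey. 45 g. Origin at the centre of its underside, z up out of the glass; the same from every side, so yaw means nothing
- nd_dark: round filter lying flat, 45 mm across, 9 mm thick: knurled aluminium rim (2 mm) round a 41 mm glass, the darkest, nearly black. 45 g. Origin at the centre of its underside, z up out of the glass; the same from every side, so yaw means nothing
- dish: a closed petri dish with pinkish contents and no metal rim, 60 mm across, 16 mm high, loose among the filters; it stays where it is. Origin at the centre of its underside
- oil_vial: a small upright vial with a black screw cap, 24 mm across, 63 mm high, loose; it stays where it is. Origin at the centre of its underside
Not all that is in view belongs to the job. Leave any red or yellow look-alike of the nd_light alone.

How it is judged:
By the outcome, as a careful person would: the job done as asked, in the order asked, and still so for the second after the job is handed in, with the robot touching nothing.
It also fails if it takes over 90 s, if anything falls off the work surface, if the arm or the gripper's body presses on something with over 40 N, if the wrist force passes 120 N, or if a joint passes its speed limit or range.

ROBOT

A 7-joint arm with a two-finger parallel gripper is mounted at the origin on a cart in front of the work surface, level with it; the furniture and walls round the work are solid. World frame = base frame: x ahead of the robot, y to its left, z up, the work surface at z = 0. Lengths are in m, angles in rad, forces in N, time in s.
With the tool pointing down it reaches from about 0.4 to 0.85 m from the base axis. Payload 10.4 kg.
Tool frame: the origin (TCP) lies at the very end of the fingers, on their centre line; the grasp point (between the pads) lies 19 mm behind it (r.pinch_z is the distance from the TCP to the grasp point, in m); z points along the fingers, y is the line along which they close (so a half turn about z gives the same grasp; the last joint's range is limited). The gripper opens to 87 mm and grips with 3 to 60 N. Pads are 19 mm wide; open, the fingers measure 117 mm over their backs; the gripper's body (75 mm by 190 mm) begins 51 mm behind the grasp point.
Start: joints at [-1.173, 0.332, -0.065, 1.46, 0.022, 1.35, -0.088], TCP at [0.255, 0.571, 0.223] pointing down, gripper open.
Joint ranges: [-2.6, 2.6], [-0.5, 2.12], [-1.47, 1.34], [0.16, 2.42], [-1.27, 4.41], [0.06, 2.06], [-2.6, 2.6]. Speed limits (rad/s): [2.22, 2.22, 2.79, 2.79, 3.14, 3.14, 3.14].

INTERFACE

Orientations are given as a unit quaternion [x, y, z, w].
In Python, from bench import r, camera gives the robot as it stands. The module is installed in compiled form; this text tells all that it offers.
- The arm moves only by the shell command python3 -m pendant 'ROWS' [FORCE]. ROWS is JSON, a list of rows, each an object with "dp": the shift along the tool's x, y, z as a fraction of full scale, a list of three; "rotation": the turn, a rotation vector about the tool's x, y, z as a fraction of full scale, a list of three; "jaw": the opening, from 0 (shut) to 1 (fully open). A call has 1 to 8 rows; each row is the pose to reach, as a shift and turn from the pose commanded when the call began, along the tool's axes at that moment, turning the shorter way round; what a row does not reach only later rows make up. Full scale, the value 1, is 0.15 m for a shift and 2 pi rad for a turn. A row lasts 1/8 s, in which the tool goes at most 62.5 mm and 10.7 degrees, less where a joint would pass 70% of its speed; a pose out of reach is approached as far as the arm can. A call with a number of a shift or a turn outside -1 to 1 is refused whole. A call with a gripper value outside its range is refused whole. The fingers move at their own pace and stop on an object; FORCE is the grip in N (left out, the last holds). Time passes only in rows, so rows that repeat a pose let the fingers close. It gives the time, the measured TCP pose, the force, the opening and the grip force at its end, in the units of the state.
- r.read_state(): the state, without advancing time (a new reading comes with each control period).
- camera(name): name is "scene" or "top"; returns a dict with "image" (400x640x3 uint8, red, green, blue), "z_map" (400x640 float32, m along the optical axis (not along the pixel's ray), 0 where there is no reading), "mtx" (3x3 intrinsics, pixels), "T" (4x4, takes a point from camera to world coordinates). Camera axes: x right, y down, z forward; pixel columns grow to the right and rows downward; lengths in m; the calibration is good to about 2 mm. A picture is of the moment at which its call begins.
- r.close_job(): hands the job in; it is judged then, once.
The state is a dict: "time": time; "joint_positions": joint angles; "joint_vel": joint speeds; "joint_torque": joint torques, N m; "ee_pos": TCP position; "eef_rot": TCP orientation; "ft_force": force on the tool from outside, world axes, zero at the start; "torque": the same for the moment, N m; "width": finger opening in m; "grip_force": force on a finger pad.
Only numpy, scipy, OpenCV 4.12 (cv2) and the standard library are available. Lean on these libraries where they do the work, as an engineer would, in place of code of your own. Each camera call takes 0.05 s, during which the arm holds its last target. There are 200 camera calls.

## Working session

There is one attempt and no reset: what is moved stays moved. The work goes in short steps, Python scripts to look and compute and a shell command to move; the robot and the scene stay as the last step left them, time stands still between calls to the robot, and variables do not carry over. Pictures are saved under pics/ and viewed, at most 14 in all, crops included, and the job is handed in when it is done.

```bash
mkdir -p pics; python3 - <<'E'
from bench import r,camera
import cv2,numpy as np
for n in("top","scene"):
    c=camera(n); cv2.imwrite(f"pics/{n}0.png",c["image"][:,:,::-1]); np.savez(f"{n}0.npz",**c); print(n,c["mtx"].tolist(),c["T"].round(3).tolist())
s=r.read_state(); print({k:np.round(s[k],4).tolist() for k in("time","ee_pos","eef_rot","width","ft_force")}, r.pinch_z)
E
```

```text
top [[439.85723835029745, 0.0, 328.7702845109827], [0.0, 439.85723835029745, 196.93939432035603], [0.0, 0.0, 1.0]] [[0.007, -0.995, 0.103, 0.482], [-1.0, -0.006, 0.007, 0.105], [-0.006, -0.104, -0.995, 1.028], [0.0, 0.0, 0.0, 1.0]]
scene [[412.3301072006441, 0.0, 316.7325758256812], [0.0, 412.3301072006441, 192.4012341995399], [0.0, 0.0, 1.0]] [[0.775, -0.461, 0.433, 0.161], [-0.632, -0.558, 0.538, -0.416], [-0.006, -0.69, -0.724, 0.726], [0.0, 0.0, 0.0, 1.0]]
{'time': 0.1, 'ee_pos': [0.2552, 0.5702, 0.2218], 'eef_rot': [0.2088, 0.978, -0.0006, -0.0001], 'width': 0.0871, 'ft_force': [-1.1192, -0.6531, 0.48]} 0.0187
```

View pics/top0.png

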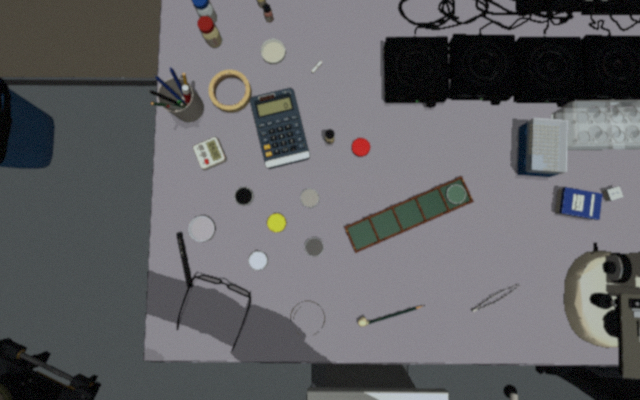

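View pics/scene0.png

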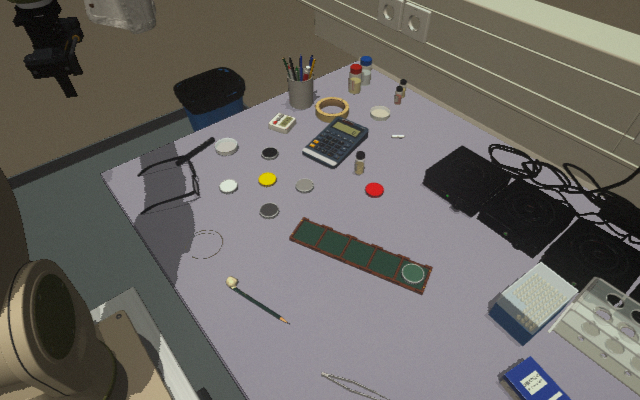

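The top view shows dark (244,196), light (310,198), mid (314,246) and pale (258,260). The yellow (277,222) and red (361,147) look-alikes are to be left. The tray runs from (347,238) to the clear filter at (456,194), and the dish is at (201,228). I'll refine these numerically.

```bash
cat > h.py <<'E'
import cv2,numpy as np
def ray(c,u,v,z):
    K,T=c["mtx"],c["T"]; d=T[:3,:3]@np.linalg.solve(K,[u,v,1]); o=T[:3,3]
    return o+d*(z-o[2])/d[2]
def pix(c,p):
    q=c["T"][:3,:3].T@(np.array(p)-c["T"][:3,3]); q=c["mtx"]@q; return q[:2]/q[2]
def circ(c,p,z=.009,rad=.0225,n=.014):
    "fit a circle of known radius at height z by gradient strength around guess p"
    g=cv2.cvtColor(c["image"],cv2.COLOR_RGB2LAB).astype(np.float32); g=cv2.GaussianBlur(g,(0,0),.7)
    m=np.sqrt(sum(cv2.Sobel(g[:,:,k],5,1,0)**2+cv2.Sobel(g[:,:,k],5,0,1)**2 for k in range(3)))
    a=np.linspace(0,2*np.pi,72,endpoint=False); best=(-1,)
    for dx in np.arange(-n,n+1e-9,.0005):
        for dy in np.arange(-n,n+1e-9,.0005):
            P=np.stack([p[0]+dx+rad*np.cos(a),p[1]+dy+rad*np.sin(a),a*0+z],1)
            q=(P-c["T"][:3,3])@c["T"][:3,:3]; q=q@c["mtx"].T; q=(q[:,:2]/q[:,2:]).astype(np.float32)
            s=cv2.remap(m,q[:,0].reshape(1,-1),q[:,1].reshape(1,-1),1).clip(0,80).mean()
            if s>best[0]: best=(s,p[0]+dx,p[1]+dy)
    return np.array(best[1:]),best[0]
E
python3 - <<'E'
from h import *
t=dict(np.load("top0.npz")); s=dict(np.load("scene0.npz"))
px=dict(dark=(244,196),light=(310,198),mid=(314,246),pale=(258,260),yellow=(277,222),red=(361,147),clear=(456,194))
for k,(u,v) in px.items():
    z=.014 if k=="clear" else .009
    p=ray(t,u,v,z)[:2]; a=circ(t,p,z); b=circ(s,p,z)
    q=pix(t,[*a[0],z]).astype(int); print(k,p.round(4),a[0].round(4),round(a[1]),b[0].round(4),round(b[1]),t["image"][q[1]-2:q[1]+3,q[0]-2:q[0]+3].mean((0,1)).round())
for n in((347,227),(357,251),(473,203),(461,178)): print(ray(t,*n,.01)[:2].round(4))
# tray segmentation: green/brown
hsv=cv2.cvtColor(t["image"],cv2.COLOR_RGB2HSV); im=t["image"].astype(int)
m=((im[:,:,0]-im[:,:,2]>15)|(im[:,:,1]-im[:,:,0]>10)).astype(np.uint8)
x=np.zeros_like(m);x[170:260,335:480]=1; m*=x
m=cv2.morphologyEx(m,cv2.MORPH_CLOSE,np.ones((9,9)))
cs=max(cv2.findContours(m,0,2)[0],key=cv2.contourArea)
W=np.array([ray(t,*p[0],.008)[:2] for p in cs],np.float32)
print("tray",cv2.minAreaRect(W*1000))
big=cv2.resize(t["image"][160:280,180:490],None,fx=2.5,fy=2.5,interpolation=2)[:,:,::-1]
cv2.imwrite("pics/crop.png",big)
E
```

```text
dark [0.5893 0.3094] [0.5878 0.3099] 80 [0.5793 0.3059] 80 [15. 16. 17.]
light [0.5856 0.1553] [0.5876 0.1568] 35 [0.5821 0.1558] 65 [152. 150. 142.]
mid [0.4745 0.1449] [0.4735 0.1454] 75 [0.466  0.1399] 80 [90. 89. 86.]
pale [0.4417 0.2733] [0.4407 0.2743] 80 [0.4352 0.2683] 80 [189. 197. 207.]
yellow [0.5292 0.2312] [0.5257 0.2317] 80 [0.5197 0.2302] 80 [189. 197.  60.]
red [0.7071 0.0365] [0.7031 0.0385] 80 [0.6996 0.036 ] 80 [186.  42.  40.]
clear [ 0.5964 -0.183 ] [ 0.5969 -0.1845] 80 [ 0.5939 -0.183 ] 80 [ 82. 109.  90.]
[0.5186 0.069 ]
[0.4637 0.0459]
[ 0.5761 -0.2231]
[ 0.6345 -0.1967]
tray ((550.5853271484375, -74.26992797851562), (67.13113403320312, 301.8965759277344), 23.763751983642578)
```

View pics/crop.png

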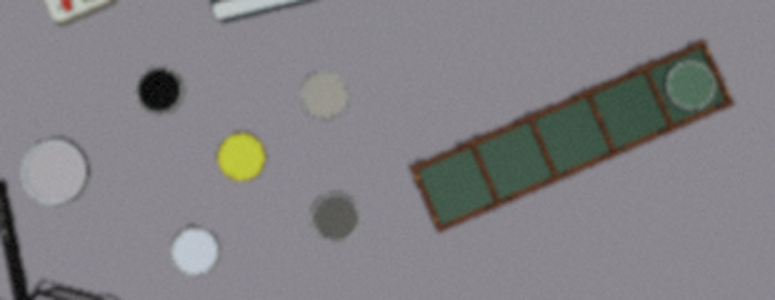

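```bash
sed -i 's/\.clip(0,80)\.mean/.__pow__(.5).mean/' h.py; python3 - <<'E'
from h import *
t=dict(np.load("top0.npz")); s=dict(np.load("scene0.npz"))
G=dict(dark=(.5893,.3094),light=(.5866,.156),mid=(.4745,.1449),pale=(.4417,.2733),clear=(.597,-.183),yellow=(.527,.231))
for k,p in G.items():
    z=.014 if k=="clear" else .009
    a=circ(t,p,z); b=circ(s,p,z); print(k,a[0].round(4),b[0].round(4))
c=np.array([.5506,-.0743]); th=np.radians(23.76); yv=np.array([-np.sin(th),np.cos(th)])
for k,y in zip(("clear","pale","light","mid","dark"),(-.118,-.059,0,.059,.118)): print(k,(c+yv*y).round(4))
# scene-camera tray
im=s["image"].astype(int); m=((im[:,:,0]-im[:,:,2]>12)|(im[:,:,1]-im[:,:,0]>8)).astype(np.uint8)
P=np.array([pix(s,[*(c+np.array([np.cos(th),np.sin(th)])*a+yv*b),.01]) for a,b in((-.045,-.165),(.045,-.165),(.045,.165),(-.045,.165))],np.int32)
x=np.zeros_like(m); cv2.fillPoly(x,[P],1); m=cv2.morphologyEx(m*x,cv2.MORPH_CLOSE,np.ones((9,9)))
cs=max(cv2.findContours(m,0,2)[0],key=cv2.contourArea)
print(cv2.minAreaRect(np.array([ray(s,*p[0],.008)[:2]*1000 for p in cs],np.float32)))
q=np.array([.2088,.978,-.0006,-.0001])
from scipy.spatial.transform import Rotation as R
print(R.from_quat(q).as_matrix().round(3))
E
```

```text
dark [0.5898 0.3094] [0.5838 0.3064]
light [0.5876 0.157 ] [0.5791 0.1515]
mid [0.4755 0.1464] [0.4675 0.1404]
pale [0.4407 0.2748] [0.4382 0.2753]
clear [ 0.5975 -0.183 ] [ 0.5945 -0.182 ]
yellow [0.528  0.2335] [0.5255 0.234 ]
clear [ 0.5981 -0.1823]
pale [ 0.5744 -0.1283]
light [ 0.5506 -0.0743]
mid [ 0.5268 -0.0203]
dark [0.5031 0.0337]
((546.7864379882812, -72.74290466308594), (71.86592102050781, 302.4267883300781), 23.752967834472656)
[[-0.913  0.408 -0.   ]
 [ 0.408  0.913 -0.001]
 [-0.    -0.001 -1.   ]]
```

```bash
cat > go.py <<'E'
# go.py x y z : print dp (tool axes, full-scale units) and rotation vector fraction to target with tray yaw
import sys,numpy as np
from scipy.spatial.transform import Rotation as R
from bench import r
s=r.read_state(); M=R.from_quat(s["eef_rot"]); th=np.radians(23.76)
y=np.array([np.cos(th),np.sin(th),0]); z=np.array([0,0,-1.]); W=R.from_matrix(np.stack([np.cross(y,z),y,z],1))
p=np.array(s["ee_pos"])
print("t",round(s["time"],2),"p",p.round(4),"w",round(s["width"],4),"grip",round(s["grip_force"],1),"F",np.round(s["ft_force"],1))
print("rot",((M.inv()*W).as_rotvec()/2/np.pi).round(4))
def show(t): print(t,"dp",(M.inv().apply(np.array(t)-p)/.15).round(3))
a=list(map(float,sys.argv[1:]))
for i in range(0,len(a),3): show(a[i:i+3])
E
python3 -m pendant '[{"dp":[-0.97,-0.65,0.2],"rotation":[0,0,0.117],"jaw":0.7},{"dp":[-0.97,-0.65,0.2],"rotation":[0,0,0.117],"jaw":0.7},{"dp":[-0.97,-0.65,0.2],"rotation":[0,0,0.117],"jaw":0.7},{"dp":[-0.97,-0.65,0.2],"rotation":[0,0,0.117],"jaw":0.7},{"dp":[-0.97,-0.65,0.2],"rotation":[0,0,0.117],"jaw":0.7},{"dp":[-0.97,-0.65,0.2],"rotation":[0,0,0.117],"jaw":0.7}]' 15
python3 go.py .4407 .2748 .06
```

```text
time: 0.85
ee_pos: [0.3476, 0.4227, 0.1925]
eef_rot: [0.544, 0.839, -0.0, -0.0]
ft_force: [-1.3, 0.1, 0.5]
width: 0.0608
grip_force: 0.0
t 0.85 p [0.3476 0.4227 0.1925] w 0.0608 grip 0.0 F [-1.3  0.1  0.5]
rot [-0.     -0.      0.0009]
[0.4407, 0.2748, 0.06] dp [-1.154  0.164  0.883]
```

```bash
python3 -m pendant '[{"dp":[-1,0.164,0.5],"rotation":[0,0,0.001],"jaw":0.7},{"dp":[-1,0.164,0.5],"rotation":[0,0,0.001],"jaw":0.7},{"dp":[-1,0.164,0.5],"rotation":[0,0,0.001],"jaw":0.7},{"dp":[-1,0.164,0.5],"rotation":[0,0,0.001],"jaw":0.7}]' >/dev/null
python3 -m pendant '[{"dp":[-0.154,0,0.38],"rotation":[0,0,0],"jaw":0.7},{"dp":[-0.154,0,0.38],"rotation":[0,0,0],"jaw":0.7},{"dp":[-0.154,0,0.38],"rotation":[0,0,0],"jaw":0.7},{"dp":[-0.154,0,0.38],"rotation":[0,0,0],"jaw":0.7}]' >/dev/null
python3 go.py .4407 .2748 .003
python3 - <<'E'
from h import *
from bench import camera
for n in("top","scene"):
    c=camera(n); q=pix(c,[.4407,.2748,.01]).astype(int); x,y=max(q[0]-70,0),max(q[1]-70,0)
    cv2.imwrite(f"pics/a_{n}.png",cv2.resize(c["image"][y:y+140,x:x+140,::-1],None,fx=3,fy=3,interpolation=2))
a,b=[cv2.imread(f"pics/a_{n}.png") for n in("top","scene")]; cv2.imwrite("pics/a.png",np.hstack([a,b])[:, :800])
E
```

```text
t 1.85 p [0.4409 0.2756 0.0625] w 0.0608 grip 0.0 F [-0.5 -0.4  0.6]
rot [ 0.0005 -0.0002 -0.0006]
[0.4407, 0.2748, 0.003] dp [-0.005 -0.005  0.397]
```

View pics/a.png

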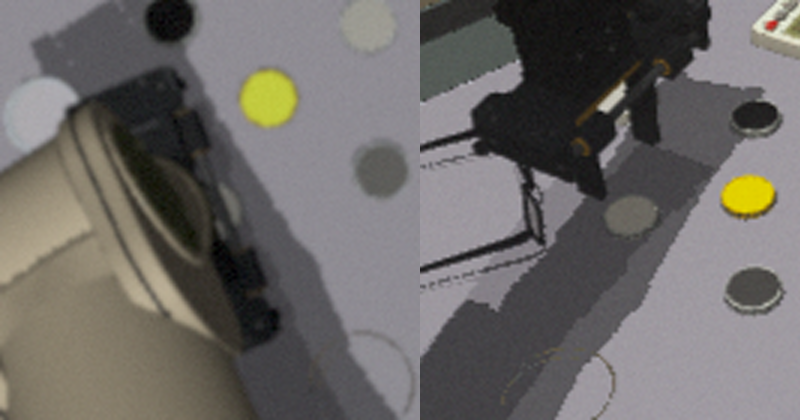

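The fingers straddle the pale filter; the glasses frame lies about 50 mm clear. Descending.

```bash
python3 -m pendant '[{"dp":[-0.005,-0.005,0.2],"rotation":[0,0,0],"jaw":0.7},{"dp":[-0.005,-0.005,0.39],"rotation":[0,0,0],"jaw":0.7},{"dp":[-0.005,-0.005,0.39],"rotation":[0,0,0],"jaw":0.7},{"dp":[-0.005,-0.005,0.39],"rotation":[0,0,0],"jaw":0.7}]'>/dev/null
python3 go.py .4407 .2748 .003
python3 -m pendant '[{"dp":[0,0,0],"rotation":[0,0,0],"jaw":0.4},{"dp":[0,0,0],"rotation":[0,0,0],"jaw":0.4},{"dp":[0,0,0],"rotation":[0,0,0],"jaw":0.4},{"dp":[0,0,0],"rotation":[0,0,0],"jaw":0.4}]' 15
```

```text
t 2.45 p [0.4402 0.273  0.0026] w 0.0608 grip 0.0 F [-0.3  1.3  0.4]
rot [ 0.0001 -0.0001 -0.0009]
[0.4407, 0.2748, 0.003] dp [ 0.009  0.008 -0.002]
time: 2.95
ee_pos: [0.4401, 0.2727, 0.0023]
eef_rot: [0.549, 0.836, 0.0, -0.0]
ft_force: [-0.8, 0.0, 3.1]
width: 0.0443
grip_force: 15.0
```

```bash
python3 -m pendant '[{"dp":[0,0,-0.25],"rotation":[0,0,0],"jaw":0.4},{"dp":[0,0,-0.5],"rotation":[0,0,0],"jaw":0.4},{"dp":[-0.3,0,-0.5],"rotation":[0,0,0],"jaw":0.4},{"dp":[-0.6,0,-0.5],"rotation":[0,0,0],"jaw":0.4},{"dp":[-0.95,-0.1,-0.5],"rotation":[0,0,0],"jaw":0.4},{"dp":[-0.95,-0.1,-0.5],"rotation":[0,0,0],"jaw":0.4}]'
python3 go.py .5751 -.1299 .06
```

```text
time: 3.7
ee_pos: [0.4834, 0.1312, 0.077]
eef_rot: [0.552, 0.834, -0.001, 0.0]
ft_force: [0.2, 0.6, -0.6]
width: 0.0437
grip_force: 15.0
t 3.7 p [0.4834 0.1312 0.077 ] w 0.0437 grip 15.0 F [ 0.2  0.6 -0.6]
rot [-0.0001  0.0002 -0.0021]
[0.5751, -0.1299, 0.06] dp [-1.841 -0.118  0.115]
```

```bash
python3 -m pendant '[{"dp":[-0.4,0,0],"rotation":[0,0,0],"jaw":0.4},{"dp":[-0.8,-0.05,0],"rotation":[0,0,0],"jaw":0.4},{"dp":[-1,-0.05,0],"rotation":[0,0,0],"jaw":0.4},{"dp":[-1,-0.05,0],"rotation":[0,0,0],"jaw":0.4}]' >/dev/null
python3 -m pendant '[{"dp":[-0.4,-0.06,0],"rotation":[0,0,-0.002],"jaw":0.4},{"dp":[-0.84,-0.07,0],"rotation":[0,0,-0.002],"jaw":0.4},{"dp":[-0.84,-0.07,0.1],"rotation":[0,0,-0.002],"jaw":0.4},{"dp":[-0.84,-0.07,0.1],"rotation":[0,0,-0.002],"jaw":0.4},{"dp":[-0.84,-0.07,0.1],"rotation":[0,0,-0.002],"jaw":0.4}]' >/dev/null
python3 go.py .5751 -.1299 .03
python3 - <<'E'
from h import *
from bench import camera
for n in("top","scene"):
    c=camera(n); q=pix(c,[.5744,-.1283,.01]).astype(int); x,y=max(q[0]-70,0),max(q[1]-70,0)
    cv2.imwrite(f"pics/b_{n}.png",cv2.resize(c["image"][y:y+133,x:x+133,::-1],(400,400),interpolation=2))
a,b=[cv2.imread(f"pics/b_{n}.png") for n in("top","scene")]; cv2.imwrite("pics/b.png",np.hstack([a,b]))
E
```

```text
t 4.83 p [ 0.576  -0.1222  0.062 ] w 0.0437 grip 15.0 F [ 0.1 -0.2 -0.4]
rot [ 0.     -0.0002  0.0015]
[0.5751, -0.1299, 0.03] dp [-0.045 -0.027  0.213]
```

View pics/b.png

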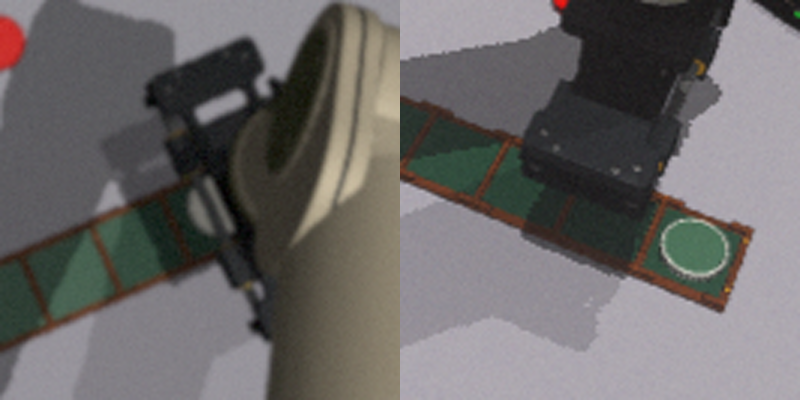

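The left crop shows the held filter at about (205,205), over the second bay and short of it by a few mm; I'll correct that and lower partway.

```bash
python3 -m pendant '[{"dp":[-0.045,-0.027,0.0],"rotation":[0,0,0.001],"jaw":0.4},{"dp":[-0.045,-0.027,0.2],"rotation":[0,0,0.001],"jaw":0.4},{"dp":[-0.045,-0.027,0.2],"rotation":[0,0,0.001],"jaw":0.4},{"dp":[-0.045,-0.027,0.2],"rotation":[0,0,0.001],"jaw":0.4}]' >/dev/null
python3 go.py .5751 -.1299 .0085
```

```text
t 5.42 p [ 0.5754 -0.1327  0.0329] w 0.0442 grip 15.0 F [ 0.2 -0.8 -1.4]
rot [ 0.0001  0.     -0.    ]
[0.5751, -0.1299, 0.0085] dp [0.018 0.005 0.163]
```

```bash
python3 -m pendant '[{"dp":[0.018,0.005,0.0],"rotation":[0,0,0],"jaw":0.4},{"dp":[0.018,0.005,0.08],"rotation":[0,0,0],"jaw":0.4},{"dp":[0.018,0.005,0.14],"rotation":[0,0,0],"jaw":0.4},{"dp":[0.018,0.005,0.16],"rotation":[0,0,0],"jaw":0.4},{"dp":[0.018,0.005,0.16],"rotation":[0,0,0],"jaw":0.4}]' >/dev/null
python3 go.py .5751 -.1299 .0072
```

```text
t 6.05 p [ 0.5745 -0.1297  0.0077] w 0.0444 grip 15.0 F [-0.3  0.2 -0.5]
rot [-0.0001 -0.      0.    ]
[0.5751, -0.1299, 0.0072] dp [-0.003  0.003  0.003]
```

```bash
python3 -m pendant '[{"dp":[0,0,0.003],"rotation":[0,0,0],"jaw":0.4},{"dp":[0,0,0.003],"rotation":[0,0,0],"jaw":0.7},{"dp":[0,0,0.003],"rotation":[0,0,0],"jaw":0.7},{"dp":[0,0,0.003],"rotation":[0,0,0],"jaw":0.7},{"dp":[0,0,-0.15],"rotation":[0,0,0],"jaw":0.7},{"dp":[0,0,-0.5],"rotation":[0,0,0],"jaw":0.7},{"dp":[0.4,0,-0.5],"rotation":[0,0,0],"jaw":0.7},{"dp":[0.8,0,-0.5],"rotation":[0,0,0],"jaw":0.7}]'
python3 - <<'E'
from h import *
from bench import camera
c=camera("scene")
print(circ(c,(.5744-.003,-.1283+.001),.014), circ(c,(.5945,-.182),.014))
q=pix(c,[.5744,-.1283,.01]).astype(int);x,y=q-80
cv2.imwrite("pics/c.png",cv2.resize(c["image"][y:y+160,x:x+160,::-1],None,fx=3,fy=3,interpolation=2))
E
python3 go.py .4755 .1464 .06
```

```text
time: 7.05
ee_pos: [0.5261, -0.0189, 0.0837]
eef_rot: [0.547, 0.837, 0.001, 0.001]
ft_force: [0.7, 1.0, 0.2]
width: 0.061
grip_force: 0.0
(array([ 0.5719, -0.1273]), np.float32(19.671381)) (array([ 0.5945, -0.182 ]), np.float32(13.041302))
t 7.1 p [ 0.5231 -0.0103  0.0828] w 0.0608 grip 0.0 F [ 0.7  5.6 -1.2]
rot [-0.     -0.0007  0.0011]
[0.4755, 0.1464, 0.06] dp [1.082 0.138 0.156]
```

View pics/c.png

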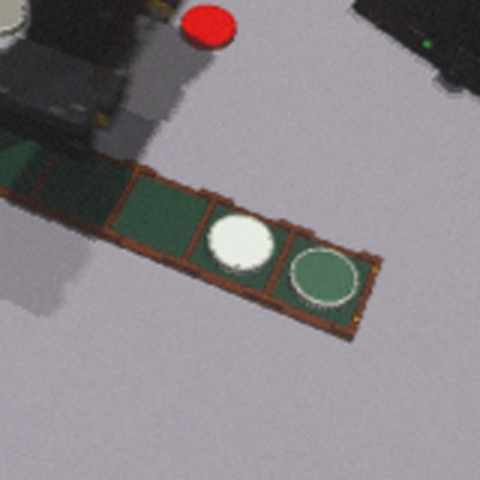

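The pale filter sits flat and centred at (240,241), next to the clear one at (324,277). Next is the mid filter.

```bash
python3 -m pendant '[{"dp":[0.4,0.05,0],"rotation":[0,0,0.001],"jaw":0.7},{"dp":[0.8,0.1,0],"rotation":[0,0,0.001],"jaw":0.7},{"dp":[1,0.13,0.15],"rotation":[0,0,0.001],"jaw":0.7},{"dp":[1,0.13,0.15],"rotation":[0,0,0.001],"jaw":0.7},{"dp":[1,0.13,0.15],"rotation":[0,0,0.001],"jaw":0.7}]' >/dev/null
python3 go.py .4755 .1464 .03
```

```text
t 7.72 p [0.4841 0.1244 0.0608] w 0.0611 grip 0.0 F [-0.2 -1.3  0.9]
rot [ 0.      0.0001 -0.0011]
[0.4755, 0.1464, 0.03] dp [0.157 0.006 0.205]
```

```bash
python3 -m pendant '[{"dp":[0.157,0.006,0],"rotation":[0,0,-0.001],"jaw":0.7},{"dp":[0.157,0.006,0.2],"rotation":[0,0,-0.001],"jaw":0.7},{"dp":[0.157,0.006,0.2],"rotation":[0,0,-0.001],"jaw":0.7},{"dp":[0.157,0.006,0.2],"rotation":[0,0,-0.001],"jaw":0.7}]' >/dev/null
python3 go.py .4755 .1464 .0025
```

```text
t 8.22 p [0.476  0.1463 0.0315] w 0.061 grip 0.0 F [-0.4  0.3  0.4]
rot [ 0.0001  0.     -0.0003]
[0.4755, 0.1464, 0.0025] dp [ 0.002 -0.003  0.193]
```

```bash
python3 -m pendant '[{"dp":[0.002,-0.003,0.1],"rotation":[0,0,0],"jaw":0.7},{"dp":[0.002,-0.003,0.19],"rotation":[0,0,0],"jaw":0.7},{"dp":[0.002,-0.003,0.19],"rotation":[0,0,0],"jaw":0.7},{"dp":[0.002,-0.003,0.19],"rotation":[0,0,0],"jaw":0.7},{"dp":[0.002,-0.003,0.19],"rotation":[0,0,0],"jaw":0.4},{"dp":[0.002,-0.003,0.19],"rotation":[0,0,0],"jaw":0.4},{"dp":[0.002,-0.003,0.19],"rotation":[0,0,0],"jaw":0.4},{"dp":[0.002,-0.003,0.19],"rotation":[0,0,0],"jaw":0.4}]' 15
python3 go.py .4755 .1464 .0025 .5268 -.0203 .06
```

```text
time: 9.22
ee_pos: [0.4746, 0.1474, 0.002]
eef_rot: [0.546, 0.838, 0.0, -0.0]
ft_force: [-1.0, 0.4, -1.2]
width: 0.0441
grip_force: 15.0
t 9.22 p [0.4746 0.1474 0.002 ] w 0.0441 grip 15.0 F [-1.   0.4 -1.2]
rot [ 0. -0.  0.]
[0.4755, 0.1464, 0.0025] dp [-0.008  0.003 -0.003]
[0.5268, -0.0203, 0.06] dp [-1.163 -0.132 -0.386]
```

```bash
python3 -m pendant '[{"dp":[0,0,-0.2],"rotation":[0,0,0],"jaw":0.4},{"dp":[0,0,-0.4],"rotation":[0,0,0],"jaw":0.4},{"dp":[-0.35,-0.05,-0.4],"rotation":[0,0,0],"jaw":0.4},{"dp":[-0.7,-0.1,-0.4],"rotation":[0,0,0],"jaw":0.4},{"dp":[-1,-0.13,-0.4],"rotation":[0,0,0],"jaw":0.4},{"dp":[-1,-0.13,-0.4],"rotation":[0,0,0],"jaw":0.4}]' >/dev/null
python3 go.py .5263 -.0191 .03
```

```text
t 9.97 p [ 0.5178 -0.0018  0.0622] w 0.0439 grip 15.0 F [ 0.6 -0.4 -0.3]
rot [ 0.      0.0002 -0.0009]
[0.5263, -0.0191, 0.03] dp [-0.128  0.006  0.215]
```

```bash
python3 -m pendant '[{"dp":[-0.128,0.006,0],"rotation":[0,0,-0.001],"jaw":0.4},{"dp":[-0.128,0.006,0.2],"rotation":[0,0,-0.001],"jaw":0.4},{"dp":[-0.128,0.006,0.2],"rotation":[0,0,-0.001],"jaw":0.4},{"dp":[-0.128,0.006,0.2],"rotation":[0,0,-0.001],"jaw":0.4}]' >/dev/null
python3 go.py .5263 -.0191 .0075
```

```text
t 10.47 p [ 0.526  -0.0142  0.0327] w 0.0443 grip 15.0 F [-0.4  0.4 -0.6]
rot [ 0.     -0.      0.0012]
[0.5263, -0.0191, 0.0075] dp [-0.03  -0.011  0.168]
```

```bash
python3 -m pendant '[{"dp":[-0.025,-0.01,0],"rotation":[0,0,0.001],"jaw":0.4},{"dp":[-0.025,-0.01,0],"rotation":[0,0,0.001],"jaw":0.4},{"dp":[-0.025,-0.01,0],"rotation":[0,0,0.001],"jaw":0.4}]' >/dev/null
python3 go.py .5263 -.0191 .0075
```

```text
t 10.85 p [ 0.5262 -0.0189  0.0324] w 0.0444 grip 15.0 F [ 0.4 -0.3 -1.2]
rot [ 0.0001 -0.      0.    ]
[0.5263, -0.0191, 0.0075] dp [-0.001  0.     0.166]
```

```bash
python3 -m pendant '[{"dp":[0,0,0.08],"rotation":[0,0,0],"jaw":0.4},{"dp":[0,0,0.14],"rotation":[0,0,0],"jaw":0.4},{"dp":[0,0,0.166],"rotation":[0,0,0],"jaw":0.4},{"dp":[0,0,0.166],"rotation":[0,0,0],"jaw":0.4},{"dp":[0,0,0.166],"rotation":[0,0,0],"jaw":0.4}]' >/dev/null
python3 go.py .5263 -.0191 .0070 .5876 .157 .07
```

```text
t 11.47 p [ 0.526  -0.0191  0.0069] w 0.0444 grip 15.0 F [-0.2  1.  -0.2]
rot [-0. -0.  0.]
[0.5263, -0.0191, 0.007] dp [-0.001  0.002 -0.   ]
[0.5876, 0.157, 0.07] dp [ 0.909  0.849 -0.42 ]
```

Release, lift, and travel to the light filter.

```bash
python3 -m pendant '[{"dp":[0,0,0],"rotation":[0,0,0],"jaw":0.7},{"dp":[0,0,0],"rotation":[0,0,0],"jaw":0.7},{"dp":[0,0,0],"rotation":[0,0,0],"jaw":0.7},{"dp":[0,0,-0.15],"rotation":[0,0,0],"jaw":0.7},{"dp":[0,0,-0.45],"rotation":[0,0,0],"jaw":0.7},{"dp":[0.3,0.28,-0.45],"rotation":[0,0,0],"jaw":0.7},{"dp":[0.6,0.56,-0.45],"rotation":[0,0,0],"jaw":0.7},{"dp":[0.909,0.849,-0.42],"rotation":[0,0,0],"jaw":0.7}]' >/dev/null
python3 -m pendant '[{"dp":[0,0,0],"rotation":[0,0,0],"jaw":0.7},{"dp":[0,0,0.2],"rotation":[0,0,0],"jaw":0.7},{"dp":[0,0,0.25],"rotation":[0,0,0],"jaw":0.7},{"dp":[0,0,0.25],"rotation":[0,0,0],"jaw":0.7}]' >/dev/null
python3 go.py .5876 .157 .0023
```

```text
t 12.97 p [0.587  0.1553 0.0327] w 0.0609 grip 0.0 F [ 0.1 -0.9 -0.4]
rot [-0.0001  0.     -0.0001]
[0.5876, 0.157, 0.0023] dp [0.008 0.008 0.202]
```

```bash
python3 -m pendant '[{"dp":[0.008,0.008,0.1],"rotation":[0,0,0],"jaw":0.7},{"dp":[0.008,0.008,0.2],"rotation":[0,0,0],"jaw":0.7},{"dp":[0.008,0.008,0.2],"rotation":[0,0,0],"jaw":0.7},{"dp":[0.008,0.008,0.2],"rotation":[0,0,0],"jaw":0.7},{"dp":[0.008,0.008,0.2],"rotation":[0,0,0],"jaw":0.4},{"dp":[0.008,0.008,0.2],"rotation":[0,0,0],"jaw":0.4},{"dp":[0.008,0.008,0.2],"rotation":[0,0,0],"jaw":0.4},{"dp":[0.008,0.008,0.2],"rotation":[0,0,0],"jaw":0.4}]' 15
python3 go.py .5876 .157 .0025 .5506 -.0743 .07
```

```text
time: 13.98
ee_pos: [0.5878, 0.1577, 0.0029]
eef_rot: [0.546, 0.838, 0.0, 0.0]
ft_force: [-1.3, -0.3, 1.1]
width: 0.0441
grip_force: 15.0
t 13.97 p [0.5878 0.1577 0.0029] w 0.0441 grip 15.0 F [-1.3 -0.3  1.1]
rot [ 0. -0.  0.]
[0.5876, 0.157, 0.0025] dp [-0.003 -0.003  0.003]
[0.5506, -0.0743, 0.07] dp [-1.315 -0.851 -0.448]
```

```bash
python3 - <<'E'
from h import *
from bench import camera
c=camera("scene")
q=pix(c,[.55,.04,.01]).astype(int);x,y=q-(110,90)
cv2.imwrite("pics/d.png",cv2.resize(c["image"][y:y+180,x:x+220,::-1],None,fx=3,fy=3,interpolation=2))
E
```

```text
(no output)
```

View pics/d.png

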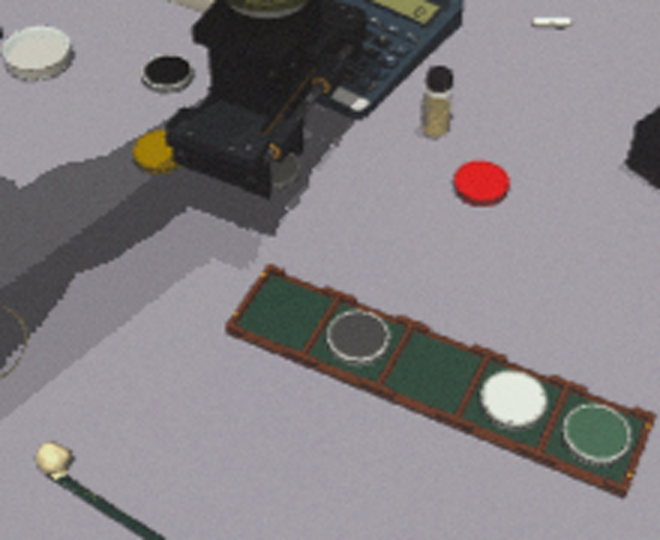

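The mid filter is flat in its bay at (358,335) and the light one is held at (285,165). Carrying it to the middle bay at (433,365).

```bash
python3 -m pendant '[{"dp":[0,0,-0.2],"rotation":[0,0,0],"jaw":0.4},{"dp":[0,0,-0.45],"rotation":[0,0,0],"jaw":0.4},{"dp":[-0.25,-0.2,-0.45],"rotation":[0,0,0],"jaw":0.4},{"dp":[-0.5,-0.4,-0.45],"rotation":[0,0,0],"jaw":0.4},{"dp":[-0.75,-0.6,-0.45],"rotation":[0,0,0],"jaw":0.4},{"dp":[-1,-0.84,-0.45],"rotation":[0,0,0],"jaw":0.4},{"dp":[-1,-0.84,-0.45],"rotation":[0,0,0],"jaw":0.4}]' >/dev/null
python3 -m pendant '[{"dp":[-0.315,-0.01,0],"rotation":[0,0,0],"jaw":0.4},{"dp":[-0.315,-0.01,0],"rotation":[0,0,0],"jaw":0.4},{"dp":[-0.315,-0.01,0.25],"rotation":[0,0,0],"jaw":0.4},{"dp":[-0.315,-0.01,0.25],"rotation":[0,0,0],"jaw":0.4},{"dp":[-0.315,-0.01,0.25],"rotation":[0,0,0],"jaw":0.4},{"dp":[-0.315,-0.01,0.25],"rotation":[0,0,0],"jaw":0.4}]' >/dev/null
python3 go.py .5504 -.0738 .0080
```

```text
t 15.65 p [ 0.5515 -0.0739  0.034 ] w 0.0441 grip 15.0 F [ 0.1 -0.1  0.8]
rot [0.0003 0.0001 0.0001]
[0.5504, -0.0738, 0.008] dp [ 0.004 -0.007  0.173]
```

```bash
python3 -m pendant '[{"dp":[0.003,-0.005,0.08],"rotation":[0,0,0],"jaw":0.4},{"dp":[0.003,-0.005,0.14],"rotation":[0,0,0],"jaw":0.4},{"dp":[0.003,-0.005,0.17],"rotation":[0,0,0],"jaw":0.4},{"dp":[0.003,-0.005,0.17],"rotation":[0,0,0],"jaw":0.4},{"dp":[0.003,-0.005,0.17],"rotation":[0,0,0],"jaw":0.4}]' >/dev/null
python3 go.py .5504 -.0738 .0078 .5898 .3094 .07
```

```text
t 16.27 p [ 0.5498 -0.0742  0.007 ] w 0.0442 grip 15.0 F [ 0.6 -0.4 -0.3]
rot [-0. -0.  0.]
[0.5504, -0.0738, 0.0078] dp [ 0.001  0.005 -0.005]
[0.5898, 0.3094, 0.07] dp [ 2.233  1.275 -0.42 ]
```

```bash
python3 -m pendant '[{"dp":[0,0,0],"rotation":[0,0,0],"jaw":0.7},{"dp":[0,0,0],"rotation":[0,0,0],"jaw":0.7},{"dp":[0,0,0],"rotation":[0,0,0],"jaw":0.7},{"dp":[0,0,-0.15],"rotation":[0,0,0],"jaw":0.7},{"dp":[0,0,-0.5],"rotation":[0,0,0],"jaw":0.7},{"dp":[0.3,0.2,-0.5],"rotation":[0,0,0],"jaw":0.7},{"dp":[0.6,0.4,-0.5],"rotation":[0,0,0],"jaw":0.7},{"dp":[0.9,0.6,-0.5],"rotation":[0,0,0],"jaw":0.7}]' >/dev/null
python3 -m pendant '[{"dp":[0.3,0.2,0],"rotation":[0,0,0],"jaw":0.7},{"dp":[0.6,0.3,0],"rotation":[0,0,0],"jaw":0.7},{"dp":[0.9,0.5,0],"rotation":[0,0,0],"jaw":0.7},{"dp":[0.95,0.675,0],"rotation":[0,0,0],"jaw":0.7}]' >/dev/null
python3 go.py .5898 .3094 .06
```

```text
t 17.77 p [0.6116 0.2622 0.0821] w 0.0611 grip 0.0 F [ 0.7 -0.6 -0.8]
rot [ 0.     -0.0004  0.001 ]
[0.5898, 0.3094, 0.06] dp [ 0.346 -0.004  0.148]
```

```bash
python3 -m pendant '[{"dp":[0.346,-0.004,0],"rotation":[0,0,0.001],"jaw":0.7},{"dp":[0.346,-0.004,0.1],"rotation":[0,0,0.001],"jaw":0.7},{"dp":[0.346,-0.004,0.34],"rotation":[0,0,0.001],"jaw":0.7},{"dp":[0.346,-0.004,0.34],"rotation":[0,0,0.001],"jaw":0.7},{"dp":[0.346,-0.004,0.34],"rotation":[0,0,0.001],"jaw":0.7}]' >/dev/null
python3 go.py .5898 .3094 .0025
```

```text
t 18.4 p [0.5922 0.3039 0.0323] w 0.0607 grip 0.0 F [-0.   0.9  0.3]
rot [ 0.0002  0.     -0.0011]
[0.5898, 0.3094, 0.0025] dp [ 0.04  -0.     0.199]
```

```bash
python3 -m pendant '[{"dp":[0.035,0,0.0],"rotation":[0,0,-0.001],"jaw":0.7},{"dp":[0.035,0,0.1],"rotation":[0,0,-0.001],"jaw":0.7},{"dp":[0.035,0,0.199],"rotation":[0,0,-0.001],"jaw":0.7},{"dp":[0.035,0,0.199],"rotation":[0,0,-0.001],"jaw":0.7},{"dp":[0.035,0,0.199],"rotation":[0,0,-0.001],"jaw":0.7}]' >/dev/null
python3 -m pendant '[{"dp":[0,0,0],"rotation":[0,0,0],"jaw":0.4},{"dp":[0,0,0],"rotation":[0,0,0],"jaw":0.4},{"dp":[0,0,0],"rotation":[0,0,0],"jaw":0.4},{"dp":[0,0,0],"rotation":[0,0,0],"jaw":0.4}]' 15
python3 go.py .5898 .3094 .0025 .5031 .0337 .07
```

```text
time: 19.52
ee_pos: [0.5893, 0.3089, 0.0013]
eef_rot: [0.546, 0.838, -0.0, -0.0]
ft_force: [-0.9, 0.0, -0.2]
width: 0.0445
grip_force: 15.0
t 19.52 p [0.5893 0.3089 0.0013] w 0.0445 grip 15.0 F [-0.9  0.  -0.2]
rot [-0. -0.  0.]
[0.5898, 0.3094, 0.0025] dp [ 0.002  0.004 -0.008]
[0.5031, 0.0337, 0.07] dp [-1.447 -1.266 -0.458]
```

```bash
python3 -m pendant '[{"dp":[0,0,-0.2],"rotation":[0,0,0],"jaw":0.4},{"dp":[0,0,-0.5],"rotation":[0,0,0],"jaw":0.4},{"dp":[-0.2,-0.2,-0.5],"rotation":[0,0,0],"jaw":0.4},{"dp":[-0.4,-0.4,-0.5],"rotation":[0,0,0],"jaw":0.4},{"dp":[-0.6,-0.6,-0.5],"rotation":[0,0,0],"jaw":0.4},{"dp":[-0.8,-0.8,-0.5],"rotation":[0,0,0],"jaw":0.4},{"dp":[-1,-1,-0.5],"rotation":[0,0,0],"jaw":0.4}]' >/dev/null
python3 -m pendant '[{"dp":[-0.3,-0.2,0],"rotation":[0,0,0],"jaw":0.4},{"dp":[-0.447,-0.266,0],"rotation":[0,0,0],"jaw":0.4},{"dp":[-0.447,-0.266,0.1],"rotation":[0,0,0],"jaw":0.4},{"dp":[-0.447,-0.266,0.26],"rotation":[0,0,0],"jaw":0.4},{"dp":[-0.447,-0.266,0.26],"rotation":[0,0,0],"jaw":0.4},{"dp":[-0.447,-0.266,0.26],"rotation":[0,0,0],"jaw":0.4},{"dp":[-0.447,-0.266,0.26],"rotation":[0,0,0],"jaw":0.4}]' >/dev/null
python3 go.py .5031 .0335 .0066
```

```text
t 21.27 p [0.5037 0.0342 0.0381] w 0.0439 grip 15.0 F [ 0.5 -0.7 -0.3]
rot [0.0002 0.     0.0001]
[0.5031, 0.0335, 0.0066] dp [-0.003 -0.006  0.21 ]
```

```bash
python3 -m pendant '[{"dp":[-0.003,-0.005,0.1],"rotation":[0,0,0],"jaw":0.4},{"dp":[-0.003,-0.005,0.17],"rotation":[0,0,0],"jaw":0.4},{"dp":[-0.003,-0.005,0.2],"rotation":[0,0,0],"jaw":0.4},{"dp":[-0.003,-0.005,0.205],"rotation":[0,0,0],"jaw":0.4},{"dp":[-0.003,-0.005,0.205],"rotation":[0,0,0],"jaw":0.4}]' >/dev/null
python3 go.py .5031 .0335 .0066
```

```text
t 21.9 p [0.5027 0.033  0.0067] w 0.0445 grip 15.0 F [ 0.3 -1.3 -0.4]
rot [ 0. -0.  0.]
[0.5031, 0.0335, 0.0066] dp [0.002 0.004 0.001]
```

Release, lift and move back out of view (tool x+, towards the left).

```bash
python3 -m pendant '[{"dp":[0,0,0.002],"rotation":[0,0,0],"jaw":0.4},{"dp":[0,0,0.002],"rotation":[0,0,0],"jaw":0.7},{"dp":[0,0,0.002],"rotation":[0,0,0],"jaw":0.7},{"dp":[0,0,0.002],"rotation":[0,0,0],"jaw":0.7},{"dp":[0,0,-0.15],"rotation":[0,0,0],"jaw":0.7},{"dp":[0,0,-0.5],"rotation":[0,0,0],"jaw":0.7},{"dp":[0,0,-0.9],"rotation":[0,0,0],"jaw":0.7},{"dp":[0.4,0,-0.9],"rotation":[0,0,0],"jaw":0.7}]' >/dev/null
python3 -m pendant '[{"dp":[0.4,0,0],"rotation":[0,0,0],"jaw":0.7},{"dp":[0.8,0,0],"rotation":[0,0,0],"jaw":0.7},{"dp":[1,0,0],"rotation":[0,0,0],"jaw":0.7},{"dp":[1,0,0],"rotation":[0,0,0],"jaw":0.7},{"dp":[1,0,0],"rotation":[0,0,0],"jaw":0.7}]'
python3 - <<'E'
from h import *
from bench import camera
c=camera("scene"); t=camera("top")
q=pix(c,[.55,-.04,.01]).astype(int);x,y=q-(110,75)
a=cv2.resize(c["image"][y:y+150,x:x+220],(800,545),interpolation=2)
cv2.imwrite("pics/e.png",a[:,:,::-1])
o=dict(np.load("top0.npz"))
z=t["z_map"]
for n,p in dict(clear=(.5981,-.1823),pale=(.5744,-.1283),light=(.5506,-.0743),mid=(.5268,-.0203),dark=(.5031,.0337)).items():
    print(n,(circ(t,p,.014)[0]-p).round(4),(circ(c,np.array(p)+(-.003,.001),.014)[0]-p).round(4))
E
```

```text
time: 23.52
ee_pos: [0.4183, 0.2244, 0.1416]
eef_rot: [0.547, 0.837, -0.0, 0.0]
ft_force: [-0.2, -1.1, 0.0]
width: 0.061
grip_force: 0.0
clear [-0.0005 -0.001 ] [-0.0035  0.    ]
pale [0. 0.] [-0.0025  0.001 ]
light [-0.0005  0.    ] [-0.0035  0.001 ]
mid [0. 0.] [0.002 0.004]
dark [-0.006   0.0035] [0.001 0.005]
```

View pics/e.png

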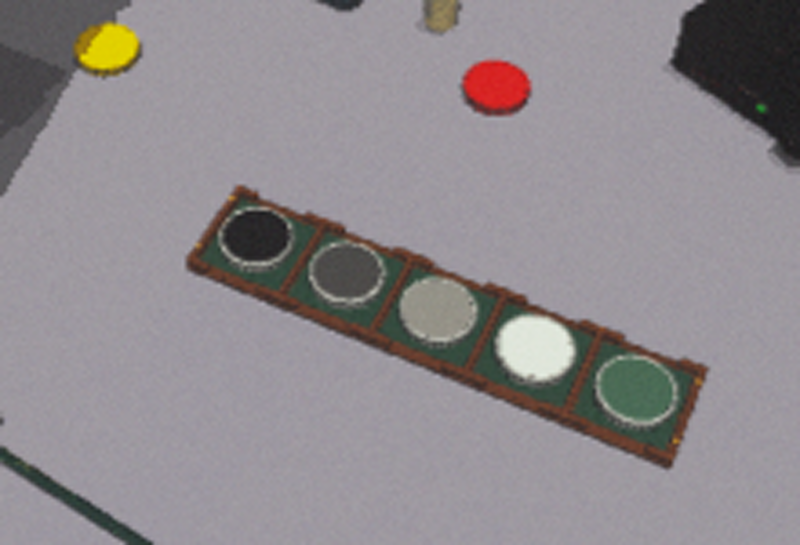

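All five filters lie flat in their bays, running from clear (637,389) through pale, light and mid to dark (256,237). I'm handing the job in.

```bash
python3 -c "
from bench import r
print(r.close_job())"
```

```text
the job is handed in; nothing more can be done
None
```

The four grey filters are flat in the tray, palest next to the clear filter and darkest at the far end; the job was handed in at about 24 s, no verdict was returned, and I did not re-measure the dish or vial.

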